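# Release the gas key left latched down

## Robot

A 7-joint arm with a two-finger parallel gripper is mounted at the origin on the work surface. World frame = base frame: x ahead of the robot, y to its left, z up, the work surface at z = 0. Lengths are in mm, angles in rad, forces in N, time in s.
With the tool pointing down it reaches from about 425 to 825 mm from the base axis. Payload 3.6 kg.
Tool frame: the origin (TCP) lies on the centre line of the jaws, within the pads' length; the fingertips stand 19 mm ahead of it and the grasp point (between the pads) is the TCP (ctrl.tip_reach is the distance from the TCP to the fingertips, in mm); z points along the fingers, y is the direction in which the jaws open and shut (so a half turn about z gives the same grasp; the last joint's range is limited). The gripper opens to 85 mm and grips with 20 to 120 N. Pads are 22 mm wide; open, the fingers measure 114 mm over their backs; the gripper's body (76 mm by 85 mm) begins 54 mm behind the grasp point. The pads swing forward as they close: fully open they stand 13 mm farther back than shut.
Start: joints at [1.224, 0.615, -0.013, 1.423, 0.008, 1.103, -0.04], TCP at [204.356, -617.011, 250.297] pointing down, gripper open.
Joint ranges: [-3.12, 3.12], [-0.3, 2.06], [-1.34, 1.32], [0.26, 2.42], [-1.36, 4.5], [0.01, 1.98], [-2.84, 2.84]. Speed limits (rad/s): [2.79, 2.79, 3.14, 3.14, 3.14, 3.14, 3.14].

## Interface

Orientations are given as a unit quaternion [x, y, z, w].
In Python, from workcell import ctrl, snapshot, camera_info, job gives the robot as it stands. The module is installed in compiled form; this text tells all that it offers.
- The arm moves only by the tool carry_out, never from a script. Its arguments are lists of equal length, an entry for each row: "xyz": the shift along the tool's x, y, z in m, a list of three; "rotation": the turn, a rotation vector about the tool's x, y, z in degrees, a list of three; "claw": the finger opening in m, from 0 to 0.0854. A call has 1 to 10 rows; each row shifts and turns the commanded pose from where the row before left it, along the tool's axes as they then stand; what a row does not reach is not made up. A row lasts 1/8 s, in which the tool goes at most 62.5 mm and 10.7 degrees, less where a joint would pass 70% of its speed; a pose out of reach is approached as far as the arm can. A call is refused whole if a number of a shift passes 0.0625 or a number of a turn 10.7, either way. A call with a gripper value outside its range is refused whole. The fingers move at their own pace and stop on an object; "newtons" is the grip in N (left out, the last holds). Time passes only in rows, so rows that do not move let the fingers close. It gives the time, the measured TCP pose, the force and the opening at its end, in the units of the state.
- ctrl.get_state(): the state, without advancing time (a new reading comes with each control period).
- snapshot(name): name is "scene" or "side" or "wrist"; returns (picture, depth): 384x512x3 uint8, blue, green, red; 384x512 float32, mm along the optical axis (not along the pixel's ray), 0 where there is no reading.
- camera_info(name): a dict with "K" (3x3 intrinsics, pixels), "cam_to_world" (4x4, takes a point from camera to world coordinates); the wrist camera has in their place "T_tool_cam" (4x4, takes a point from camera to tool coordinates, whose origin is the TCP and whose axes are the flange's). Camera axes: x right, y down, z forward; pixel columns grow to the right and rows downward; lengths in mm; the calibration is good to about 2 mm. A picture is of the moment at which its call begins: read the wrist's pose just before it. camera_info takes no time and is no camera call.
- job.finish_job(): hands the job in, once; it reports no verdict.
The state is a dict: "clock": time; "joint_positions": joint angles; "joint_velocities": joint speeds; "effort": joint torques, N m; "tcp_pos": TCP position; "tool_rot": TCP orientation; "force": force on the tool from outside, world axes, zero at the start; "torque": the same for the moment, N m; "gripper_width": opening from 0.0 (shut) to 1.0 (fully open).
Only numpy, scipy, OpenCV 4.12 (cv2) and the standard library are available. Lean on these libraries where they do the work, as an engineer would, in place of code of your own. Each camera call takes 0.05 s, during which the arm holds its last target.

## Task

One of the four white push-on, push-off keys on the gas selector box has been left latched down. With the fingertips tap each key lightly, one after another from the robot's left to its right, without pushing any of them in, to feel which one it is; then press that key fully in and let it spring up, so that all four keys stand up. Nothing is to be picked up, and the loose things around the keys stay where they are.

Things in the scene. Friction and masses are not known exactly. Their poses are not given: they have to be found in the camera images.
- keybox: Gas selector box, fixed: grey case 150 (x) x 250 mm (y), alloy deck 56 mm above the table; origin: centre of its underside, x away from the robot, y to its left, z up. Four white keys in a row at x = -30 mm, y = +66, +22, -22, -66 mm (left to right); on the deck behind them a green, blue, yellow, red strip. Farther back, x = 78 to 136 mm, a manifold with four black coils, 82 mm high.
- key1_rest (a point): Point fixed on the box (it does not move with the key): centre of the top face of the first key from the robot's left when that key is up, 16 mm above the deck, 72 mm above the table. Cap: white, 28 x 28 mm, 44 mm from the next (centres), pressed straight down. The top of a latched key is 6 mm lower, of a fully pressed one 10.8 mm lower.
- key1 (a joint): Depth (m) of the first key from the left (green strip): 0 up, about 0.006 latched, 0.0108 at its stop. Up, it starts to yield at 2.2 N (4.2 N at 5 mm, 6.5 N at the stop) and latches if pressed past about 8 mm; pushed less it springs back. Latched, it feels solid up to about 4 N, then yields; pressed to its stop and let go, it springs up. Damped: 30 N per m/s.
- key2_rest (a point): Point fixed on the box (it does not move with the key): centre of the top face of the second key from the robot's left when that key is up, 16 mm above the deck, 72 mm above the table. Cap: white, 28 x 28 mm, 44 mm from the next (centres), pressed straight down. The top of a latched key is 6 mm lower, of a fully pressed one 10.8 mm lower.
- key2 (a joint): Depth (m) of the second key from the left (blue strip): 0 up, about 0.006 latched, 0.0108 at its stop. Up, it starts to yield at 2.2 N (4.2 N at 5 mm, 6.5 N at the stop) and latches if pressed past about 8 mm; pushed less it springs back. Latched, it feels solid up to about 4 N, then yields; pressed to its stop and let go, it springs up. Damped: 30 N per m/s.
- key3_rest (a point): Point fixed on the box (it does not move with the key): centre of the top face of the third key from the robot's left when that key is up, 16 mm above the deck, 72 mm above the table. Cap: white, 28 x 28 mm, 44 mm from the next (centres), pressed straight down. The top of a latched key is 6 mm lower, of a fully pressed one 10.8 mm lower.
- key3 (a joint): Depth (m) of the third key from the left (yellow strip): 0 up, about 0.006 latched, 0.0108 at its stop. Up, it starts to yield at 2.2 N (4.2 N at 5 mm, 6.5 N at the stop) and latches if pressed past about 8 mm; pushed less it springs back. Latched, it feels solid up to about 4 N, then yields; pressed to its stop and let go, it springs up. Damped: 30 N per m/s.
- key4_rest (a point): Point fixed on the box (it does not move with the key): centre of the top face of the fourth key from the robot's left when that key is up, 16 mm above the deck, 72 mm above the table. Cap: white, 28 x 28 mm, 44 mm from the next (centres), pressed straight down. The top of a latched key is 6 mm lower, of a fully pressed one 10.8 mm lower.
- key4 (a joint): Depth (m) of the fourth key from the left (red strip): 0 up, about 0.006 latched, 0.0108 at its stop. Up, it starts to yield at 2.2 N (4.2 N at 5 mm, 6.5 N at the stop) and latches if pressed past about 8 mm; pushed less it springs back. Latched, it feels solid up to about 4 N, then yields; pressed to its stop and let go, it springs up. Damped: 30 N per m/s.
- bottle1: Black dropper bottle with paper band, 32 mm across, 75 mm tall, standing left of the box. Origin: centre of its underside. Leave it alone.
- bottle2: A second black dropper bottle, the same, 32 mm across, 75 mm tall, left of the box. Origin: centre of its underside. Leave it alone.
- union: Small brass pipe union, hexagon 22 mm across corners, 28 mm tall, standing loose on the deck of the box between the coloured strips and the coils. Origin: centre of its underside. Leave it alone.
- meter: Hand-held digital meter lying on its back right of the box: 150 x 76 mm, 41 mm high at its rotary knob. Origin: centre of its underside. Leave it alone.
- driver: Screwdriver with green handle, 170 mm long, lying on the table between the robot and the box, 26 mm thick. Origin: below the middle of its length. Leave it alone.
- tee: White plastic pipe tee lying on the table far right of the box: 94 mm long, 38 mm thick. Origin: on the table below the crossing of its pipes. Leave it alone.
- psubox: Small grey and blue metal supply box, 70 x 100 mm, 42 mm high (48 mm at its toggle), far left of the selector box. Origin: centre of its underside. Leave it alone.

How it is judged:
By the outcome, as a careful person would: the job done as asked, in the order asked, and still so for the second after the job is handed in, with the robot touching nothing.
It also fails if it takes over 51 s, if anything falls off the work surface, if the arm or the gripper's body presses on something with over 40 N, if the wrist force passes 120 N, or if a joint passes its speed limit or range.

## Working session

There is one attempt and no reset: what is moved stays moved. The work goes in short steps, Python scripts to look and compute and a tool call to move; the robot and the scene stay as the last step left them, time stands still between calls to the robot, and variables do not carry over. Pictures are saved under pics/ and viewed, and the job is handed in when it is done.

Besides the shell and the picture viewer there is one more tool, called after "Emit:" by a JSON object that holds its "op" and its "data". carry_out: Moves the arm, as the interface text tells. Its arguments: {"type":"object","properties":{"xyz":{"type":"array","items":{"type":"array","items":{"type":"number"}}},"rotation":{"type":"array","items":{"type":"array","items":{"type":"number"}}},"claw":{"type":"array","items":{"type":"number"}},"newtons":{"type":"number"}},"required":["xyz","rotation","claw"]}

```bash
mkdir -p pics; python3 - <<'E'
from workcell import ctrl, snapshot, camera_info, job
import cv2,numpy as np
s=ctrl.get_state(); print({k:np.round(v,3) for k,v in s.items()}, ctrl.tip_reach)
for n in("scene","side"):
    p,d=snapshot(n); cv2.imwrite(f"pics/{n}0.png",p); np.save(f"pics/{n}0.npy",d); c=camera_info(n); print(n,c)
print(camera_info("wrist"))
E
```

```text
{'clock': np.float64(0.0), 'joint_positions': array([ 1.224,  0.616, -0.013,  1.425,  0.008,  1.103, -0.04 ]), 'joint_velocities': array([ 0.001,  0.002,  0.001,  0.   , -0.   , -0.   ,  0.001]), 'effort': array([-1.0000e-03, -4.6922e+01,  2.5900e-01, -1.7103e+01,  1.0000e-02,
        1.0000e-02,  0.0000e+00]), 'tcp_pos': array([ 204.137, -616.347,  249.115]), 'tool_rot': array([ 0.987,  0.159, -0.   , -0.001]), 'force': array([0.291, 0.151, 0.63 ]), 'torque': array([ 0.019, -0.014, -0.032]), 'gripper_width': np.float64(1.001)} 19.0
scene {'K': array([[412.57204919,   0.        , 256.20072195],
       [  0.        , 412.57204919, 189.15368099],
       [  0.        ,   0.        ,   1.        ]]), 'cam_to_world': array([[-5.36656136e-01,  5.78945364e-01, -6.13858663e-01,
         1.26657087e+03],
       [ 8.43737208e-01,  3.77128558e-01, -3.81944466e-01,
         4.27836006e+02],
       [ 1.03786543e-02, -7.22908235e-01, -6.90866099e-01,
         9.19981217e+02],
       [ 0.00000000e+00,  0.00000000e+00,  0.00000000e+00,
         1.00000000e+00]])}
side {'K': array([[350.49866582,   0
[... 304 characters left out ...]
55529e+02],
       [-1.92999920e-02, -6.89389282e-01, -7.24133916e-01,
         8.85574157e+02],
       [ 0.00000000e+00,  0.00000000e+00,  0.00000000e+00,
         1.00000000e+00]])}
{'K': array([[294.18812345,   0.        , 256.97479481],
       [  0.        , 294.18812345, 190.00775278],
       [  0.        ,   0.        ,   1.        ]]), 'T_tool_cam': array([[ 5.00721741e-04, -9.51345305e-01, -3.08126369e-01,
         7.85502643e+01],
       [ 9.99999370e-01,  7.85804546e-04, -8.01132474e-04,
         3.08863955e-01],
       [ 1.00428072e-03, -3.08125774e-01,  9.51345100e-01,
        -1.24060828e+02],
       [ 0.00000000e+00,  0.00000000e+00,  0.00000000e+00,
         1.00000000e+00]])}
```

View pics/scene0.png

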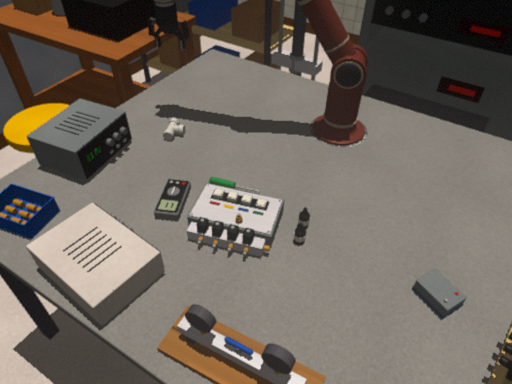

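View pics/side0.png

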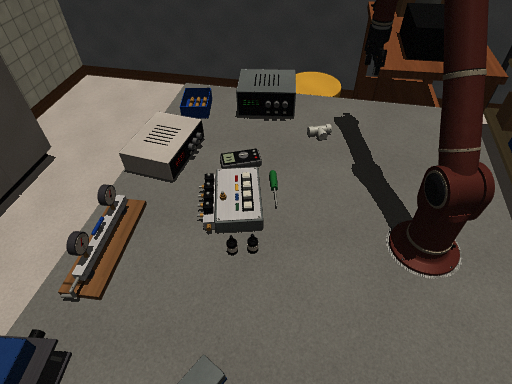

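The scene view has the keys near (219,193) to (261,204). The side view has them near (247,178) to (247,210). The robot is well clear at the far right. Next I'll measure them.

```bash
python3 - <<'E'
from workcell import camera_info
import cv2,numpy as np
for n,(x0,y0,x1,y1),f in(("scene",(180,170,310,260),6),("side",(190,155,290,260),6)):
    p=cv2.imread(f"pics/{n}0.png"); c=p[y0:y1,x0:x1]
    cv2.imwrite(f"pics/{n}0z.png",cv2.resize(c,None,fx=f,fy=f,interpolation=cv2.INTER_CUBIC)[:600,:800])
    d=np.load(f"pics/{n}0.npy"); C=camera_info(n);K=C["K"];T=C["cam_to_world"]
    v,u=np.mgrid[0:384,0:512]; P=np.stack([(u-K[0,2])/K[0,0]*d,(v-K[1,2])/K[1,1]*d,d,np.ones_like(d)],-1)@T.T
    P=P[...,:3]
    hsv=cv2.cvtColor(p,cv2.COLOR_BGR2HSV)
    m=((hsv[...,2]>205)&(hsv[...,1]<50)&(P[...,2]>58)&(P[...,2]<80)).astype(np.uint8)
    m2=np.zeros_like(m); m2[y0:y1,x0:x1]=m[y0:y1,x0:x1]
    k,l,st,ce=cv2.connectedComponentsWithStats(m2)
    for i in range(1,k):
        if st[i,4]>8: print(n,ce[i].round(1),st[i,4],np.median(P[l==i],0).round(1), d[l==i].min())
    for q in ((P[...,2]>50)&(P[...,2]<62),):
        q2=np.zeros_like(q);q2[y0:y1,x0:x1]=q[y0:y1,x0:x1]
        print(n,"deck",cv2.minAreaRect(P[q2][:,:2].astype(np.float32)),np.median(P[q2],0))
E
```

```text
scene [217.9 191.2] 35 [ 581.3 -132.8   70.7] 1214.3749
scene [232.3 194.2] 38 [569.4 -89.2  70.5] 1203.9591
scene [246.3 197.4] 38 [557.9 -47.7  70.6] 1194.9441
scene [261.  201.8] 36 [544.5  -4.5  64.7] 1189.0292
scene deck ((601.1421508789062, -13.4859619140625), (187.5966033935547, 330.7168273925781), 15.570155143737793) [604.89218578 -43.73450013  54.81721185]
side deck ((602.4299926757812, -14.24359130859375), (185.94619750976562, 335.3417053222656), 16.2021541595459) [599.09126528 -30.53711591  55.98032696]
```

Depth puts the row about 16° off the world axes, with the leftmost key about 6 mm low. I'll fly over it at the current height with the fingers shut, then look closer.

Emit:
{"op": "carry_out", "data": {"xyz": [[0.02,-0.017,0],[0.041,-0.034,0],[0.041,-0.034,0],[0.041,-0.034,0],[0.041,-0.034,0],[0.041,-0.034,0],[0.041,-0.034,0],[0.041,-0.034,0],[0.041,-0.034,0],[0.041,-0.034,0]], "rotation": [[0,0,0],[0,0,0],[0,0,0],[0,0,0],[0,0,0],[0,0,0],[0,0,0],[0,0,0],[0,0,0],[0,0,0]], "claw": [0,0,0,0,0,0,0,0,0,0], "newtons": 20}}

```text
clock: 1.35
tcp_pos: [472.6, -186.6, 250.1]
tool_rot: [0.987, 0.159, -0.0, -0.0]
force: [0.7, -1.4, 0.4]
gripper_width: -0.003
```

Emit:
{"op": "carry_out", "data": {"xyz": [[0.041,-0.034,0],[0.041,-0.034,0],[0.02,-0.017,0],[0,0,0],[0,0,0]], "rotation": [[0,0,0],[0,0,0],[0,0,0],[0,0,2.3],[0,0,0]], "claw": [0,0,0,0,0]}}

```text
clock: 1.98
tcp_pos: [541.3, -76.9, 249.9]
tool_rot: [0.99, 0.138, -0.001, 0.001]
force: [-0.2, 0.6, -0.7]
gripper_width: 0.003
```

```bash
cat > h.py <<'E'
from workcell import ctrl, snapshot, camera_info, job
import cv2,numpy as np
from scipy.spatial.transform import Rotation as R
def st():
    s=ctrl.get_state(); return s,np.array(s["tcp_pos"]),R.from_quat(s["tool_rot"]).as_matrix()
def cloud(n):
    s,t,M=st(); p,d=snapshot(n); C=camera_info(n);K=C["K"]
    if n=="wrist":
        W=np.eye(4);W[:3,:3]=M;W[:3,3]=t; T=W@C["T_tool_cam"]
    else: T=C["cam_to_world"]
    v,u=np.mgrid[0:384,0:512]; P=np.stack([(u-K[0,2])/K[0,0]*d,(v-K[1,2])/K[1,1]*d,d,np.ones_like(d)],-1)@T.T
    return p,d,P[...,:3],K,T
E
python3 - <<'E'
from h import *
s,t,M=st(); print(s["clock"],t.round(1),M.round(3).tolist(),s["force"].round(2),s["gripper_width"])
p,d,P,K,T=cloud("wrist"); cv2.imwrite("pics/w1.png",p); np.save("pics/w1P.npy",P)
hsv=cv2.cvtColor(p,cv2.COLOR_BGR2HSV)
m=((hsv[...,1]<50)&(hsv[...,2]>190)&(P[...,2]>58)&(P[...,2]<80)).astype(np.uint8)
k,l,stt,ce=cv2.connectedComponentsWithStats(m)
for i in range(1,k):
    if stt[i,4]>60: print(ce[i].round(1),stt[i],np.median(P[l==i],0).round(1))
E
```

```text
1.975 [541.3 -76.9 249.9] [[0.962, 0.274, -0.002], [0.274, -0.962, -0.001], [-0.002, 0.001, -1.0]] [-0.2   0.65 -0.73] 0.002730393500458798
[193.3 147.7] [181 136  25  24 530] [547.5  -6.   67.2]
[329.6 147.5] [327 137   6  24  89] [ 588.1 -141.6   72.5]
```

View pics/w1.png

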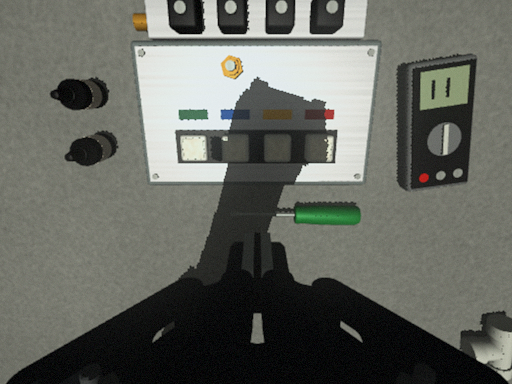

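The wrist view shows the keys level at (193,148), (235,148), (278,148) and (320,148), so the yaw is aligned. The arm's shadow covers three of them. The union is at (232,67). I'll locate the caps from depth and the deck from brightness.

```bash
python3 - <<'E'
import numpy as np,cv2
from h import *
s,t,M=st()
P=np.load("pics/w1P.npy")
for z in(50,200):pass
roi=np.zeros(P.shape[:2],bool); roi[125:170,170:345]=1
q=roi&(P[...,2]>63.5)
k,l,stt,ce=cv2.connectedComponentsWithStats(q.astype(np.uint8))
C=[]
for i in range(1,k):
    if stt[i,4]>60:
        r=cv2.minAreaRect(P[l==i][:,:2].astype(np.float32)); print(ce[i].round(1),stt[i].tolist(),P[l==i].mean(0).round(1),np.median(P[l==i][:,2]).round(1),r)
d=(P[...,2]>52)&(P[...,2]<61); d[:, :120]=0; d[:30]=0; d[190:]=0;d[:,385:]=0
print(cv2.minAreaRect(P[d][:,:2].astype(np.float32)),np.median(P[d][:,2]))
p=cv2.imread("pics/w1.png");print(p[148,170:345,1].tolist()); print(P[148,170:345,2].round(0).tolist())
E
```

```text
[193.2 148. ] [180, 135, 28, 27, 693] [547.4  -6.2  68.6] 67.0 ((569.661376953125, -30.357128143310547), (34.53384017944336, 101.77741241455078), 43.279212951660156)
[234.3 148.4] [221, 135, 28, 28, 737] [559.7 -47.7  74. ] 72.7 ((579.32470703125, -45.26287841796875), (72.2730941772461, 30.248912811279297), 7.459606647491455)
[276.7 148.4] [263, 135, 28, 28, 737] [571.6 -89.5  73.1] 72.7 ((589.538818359375, -82.27501678466797), (70.90963745117188, 29.45522689819336), 21.521034240722656)
[318.5 148.4] [304, 135, 30, 28, 764] [ 583.6 -130.3   75.3] 72.5 ((589.659423828125, -100.53500366210938), (99.43472290039062, 34.88644027709961), 77.92251586914062)
((597.5587768554688, -59.268585205078125), (157.94854736328125, 248.96310424804688), 16.11544418334961) 56.59605502120618
[227, 229, 231, 231, 230, 235, 193, 95, 76, 83, 92, 163, 186, 219, 235, 230, 227, 228, 233, 233, 235, 233, 235, 231, 232, 231, 232, 234, 235, 236, 234, 235, 237, 217, 197, 189, 134, 84, 87, 91, 80, 62, 55, 55, 48, 50, 47, 49, 49, 43, 50, 51, 69, 82, 84, 86, 88, 83, 81, 85, 84, 89, 84, 82, 83, 82, 81, 78, 83, 79, 79, 8
[... 782 characters left out ...]
.0, 73.0, 73.0, 73.0, 71.0, 75.0, 72.0, 72.0, 73.0, 72.0, 74.0, 72.0, 72.0, 73.0, 74.0, 72.0, 73.0, 74.0, 71.0, 73.0, 62.0, 58.0, 57.0, 58.0, 58.0, 59.0, 58.0, 58.0, 58.0, 59.0, 57.0, 58.0, 57.0, 59.0, 59.0, 61.0, 71.0, 73.0, 72.0, 73.0, 74.0, 73.0, 73.0, 71.0, 73.0, 73.0, 74.0, 73.0, 74.0, 72.0, 74.0, 72.0, 74.0, 74.0, 73.0, 72.0, 72.0, 74.0, 74.0, 72.0, 71.0, 72.0, 70.0, 58.0, 57.0, 58.0, 59.0, 58.0, 59.0, 59.0, 56.0, 58.0, 57.0, 58.0, 58.0, 58.0, 61.0, 66.0, 70.0, 72.0, 72.0, 71.0, 74.0, 73.0, 73.0, 74.0, 374.0, 73.0, 72.0, 74.0, 73.0, 73.0, 73.0, 74.0, 73.0, 72.0, 73.0, 74.0, 72.0, 72.0, 73.0, 74.0, 72.0, 73.0, 72.0, 59.0, 59.0, 57.0, 56.0, 56.0, 57.0, 57.0, 57.0, 56.0, 57.0, 57.0, 57.0]
```

Key 1, under the green strip, reads 67 mm against 72.6 mm for the others. The box yaw is 16.1°. Touch should confirm it, so I'll go above key 1 first.

Emit:
{"op": "carry_out", "data": {"xyz": [[0.012,-0.034,0],[0.0125,-0.0335,0],[0,0,0.03],[0,0,0.045],[0,0,0.04],[0,0,0.025],[0,0,0],[0,0,0]], "rotation": [[0,0,0],[0,0,0],[0,0,0],[0,0,0],[0,0,0],[0,0,0],[0,0,0],[0,0,0]], "claw": [0,0,0,0,0,0,0,0]}}

```text
clock: 3.02
tcp_pos: [547.8, -4.7, 111.4]
tool_rot: [0.99, 0.139, 0.001, 0.0]
force: [1.1, -0.6, 0.4]
gripper_width: -0.002
```

```bash
cat > chk.py <<'E'
from h import *
import sys
f=[];z=[]
for i in range(int(sys.argv[1]) if len(sys.argv)>1 else 3):
    snapshot("side"); s,t,M=st(); f.append(s["force"]); z.append(t)
z=np.mean(z,0); print(s["clock"],"tcp",z.round(2),"F",np.round(f,2).tolist(),"mean",np.mean(f,0).round(2))
mid=np.array([564.7,-68.7]);r=np.array([.2756,-.961])
for i in range(4):
    e=np.r_[mid+r*(-66+44*i)-z[:2],0]@M; print("key",i+1,e[:2].round(1))
print("tilt",M[:,2].round(4),"yaw",np.degrees(np.arctan2(M[1,0],M[0,0])).round(2))
E
python3 chk.py 4; python3 - <<'E'
from h import *
for n in("scene","side"):
    p,_=snapshot(n); cv2.imwrite(f"pics/{n}2.png",cv2.resize(p[140:270,170:320],None,fx=4,fy=4,interpolation=cv2.INTER_CUBIC))
E
```

```text
3.225 tcp [547.98  -4.12 111.76] F [[0.32, 0.44, 0.66], [-0.85, 0.19, 0.88], [0.44, 0.56, -0.44], [-0.02, 0.5, -0.41]] mean [-0.03  0.42  0.17]
key 1 [-1.7  0.7]
key 2 [-1.7 44.7]
key 3 [-1.7 88.7]
key 4 [ -1.7 132.7]
tilt [ 2.6e-03  1.0e-04 -1.0e+00] yaw 16.0
```

View pics/scene2.png

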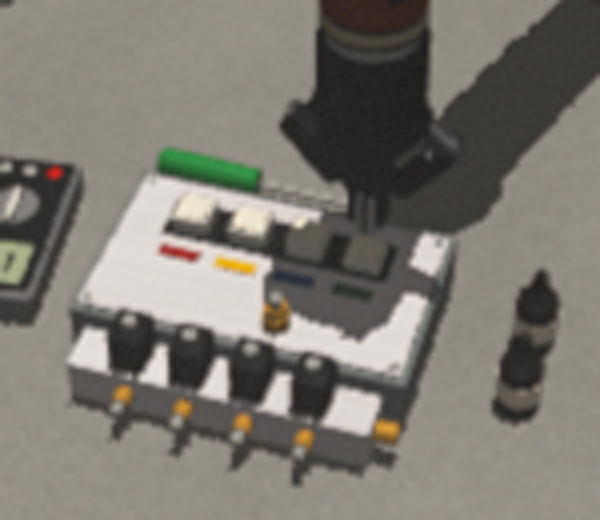

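View pics/side2.png

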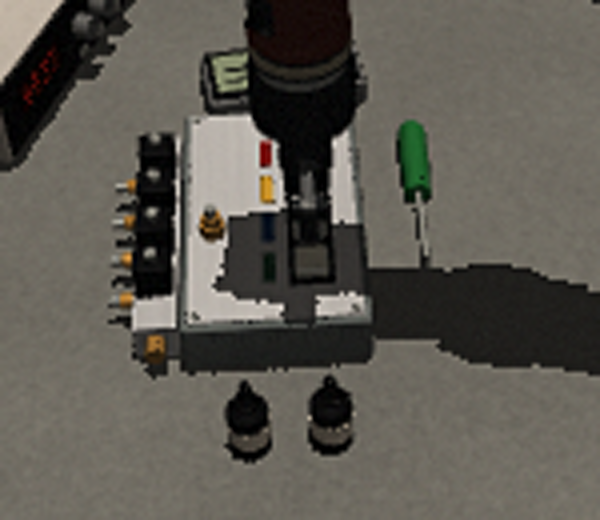

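Both views show the shut fingertips over the leftmost key (green strip), clear of everything else. Descending to just above the up level.

Emit:
{"op": "carry_out", "data": {"xyz": [[-0.0015,0.0005,0.006],[0,0,0.007],[0,0,0.004],[0,0,0],[0,0,0]], "rotation": [[0,0,0],[0,0,0],[0,0,0],[0,0,0],[0,0,0]], "claw": [0,0,0,0,0]}}

```text
clock: 3.95
tcp_pos: [545.9, -4.5, 93.3]
tool_rot: [0.99, 0.139, 0.0, -0.0]
force: [-0.9, 0.6, -0.2]
gripper_width: 0.004
```

```bash
python3 chk.py 5
```

```text
4.2 tcp [545.93  -4.56  93.49] F [[-0.62, 0.1, 0.07], [-0.46, 0.17, 0.03], [0.29, 0.36, -0.55], [1.12, -0.39, 0.88], [-0.17, -0.76, -0.84]] mean [ 0.03 -0.11 -0.08]
key 1 [0.4 0.8]
key 2 [ 0.3 44.8]
key 3 [ 0.3 88.8]
key 4 [  0.3 132.8]
tilt [ 4.e-04  1.e-04 -1.e+00] yaw 16.03
```

Emit:
{"op": "carry_out", "data": {"xyz": [[0,0,0.001],[0,0,0.001],[0,0,0.001],[0,0,0.001],[0,0,0]], "rotation": [[0,0,0],[0,0,0],[0,0,0],[0,0,0],[0,0,0]], "claw": [0,0,0,0,0]}}

```text
clock: 4.82
tcp_pos: [545.7, -4.6, 89.2]
tool_rot: [0.99, 0.139, -0.0, -0.0]
force: [-0.3, 1.0, 0.5]
gripper_width: -0.001
```

```bash
python3 chk.py 5
```

```text
5.075 tcp [545.81  -4.56  89.35] F [[0.46, 0.9, -0.74], [-0.33, 0.85, 0.48], [-0.19, -0.32, 0.02], [0.2, 0.59, 0.34], [0.21, -0.41, -0.13]] mean [ 0.07  0.32 -0.  ]
key 1 [0.5 0.9]
key 2 [ 0.5 44.9]
key 3 [ 0.4 88.9]
key 4 [  0.4 132.8]
tilt [ 1.e-04  1.e-04 -1.e+00] yaw 16.02
```

There is no contact 1.6 mm below the up level, so key 1 isn't standing up. Creeping to the latched level.

Emit:
{"op": "carry_out", "data": {"xyz": [[0,0,0.001],[0,0,0.001],[0,0,0.001],[0,0,0]], "rotation": [[0,0,0],[0,0,0],[0,0,0],[0,0,0]], "claw": [0,0,0,0]}}

```text
clock: 5.58
tcp_pos: [545.7, -4.6, 86.2]
tool_rot: [0.99, 0.139, -0.0, -0.0]
force: [0.1, 0.3, -0.0]
gripper_width: -0.004
```

```bash
python3 chk.py 4 | head -1
```

```text
5.775 tcp [545.79  -4.56  86.33] F [[-0.33, -0.06, -1.31], [-0.11, 0.6, -0.4], [0.85, 0.16, 0.18], [-0.11, 0.37, -0.99]] mean [ 0.07  0.27 -0.63]
```

Emit:
{"op": "carry_out", "data": {"xyz": [[0,0,0.0005],[0,0,0.0005],[0,0,0]], "rotation": [[0,0,0],[0,0,0],[0,0,0]], "claw": [0,0,0]}}

```text
clock: 6.15
tcp_pos: [545.8, -4.6, 85.4]
tool_rot: [0.99, 0.139, 0.0, -0.0]
force: [-0.2, -0.5, 0.5]
gripper_width: -0.0
```

```bash
python3 chk.py 4 | head -1
```

```text
6.35 tcp [545.79  -4.56  85.37] F [[0.11, 0.18, 0.17], [-0.29, -0.26, 1.31], [0.89, -0.68, 1.04], [-0.09, -0.75, 1.37]] mean [ 0.16 -0.38  0.97]
```

Emit:
{"op": "carry_out", "data": {"xyz": [[0,0,0.0002],[0,0,0]], "rotation": [[0,0,0],[0,0,0]], "claw": [0,0]}}

```text
clock: 6.6
tcp_pos: [545.8, -4.6, 85.3]
tool_rot: [0.99, 0.139, 0.0, -0.0]
force: [-0.1, -0.1, 1.9]
gripper_width: -0.001
```

```bash
python3 chk.py 5 | head -1
```

```text
6.85 tcp [545.8   -4.58  85.25] F [[-0.31, -0.01, 1.39], [-0.89, -0.03, 1.02], [-0.9, -0.63, 1.95], [-0.28, -0.16, 2.12], [0.52, -0.89, 2.54]] mean [-0.37 -0.34  1.8 ]
```

Key 1 touched at TCP z ≈ 85.4, which is 6 mm low, with 1.8 N and no yield. Lifting straight up and over to key 2.

Emit:
{"op": "carry_out", "data": {"xyz": [[0,0,-0.005],[0,0,-0.015],[0,0.015,0],[0,0.02,0],[0,0.01,0],[0,0,0],[0,0,0.007],[0,0,0.005],[0,0,0],[0,0,0]], "rotation": [[0,0,0],[0,0,0],[0,0,0],[0,0,0],[0,0,0],[0,0,0],[0,0,0],[0,0,0],[0,0,0],[0,0,0]], "claw": [0,0,0,0,0,0,0,0,0,0]}}

```text
clock: 8.1
tcp_pos: [558.2, -47.5, 93.1]
tool_rot: [0.99, 0.14, -0.0, -0.0]
force: [0.4, 0.4, -0.1]
gripper_width: -0.002
```

```bash
python3 chk.py 4
```

```text
8.3 tcp [558.34 -47.69  93.29] F [[-0.29, -0.07, 0.04], [0.94, 0.03, 1.0], [-0.65, -0.15, 0.14], [1.25, -0.24, 0.7]] mean [ 0.31 -0.11  0.47]
key 1 [  0.3 -44. ]
key 2 [ 0.3 -0. ]
key 3 [ 0.3 43.9]
key 4 [ 0.3 87.9]
tilt [ 5.e-04  0.e+00 -1.e+00] yaw 16.03
```

Centred on key 2. Creeping to the expected contact at about 91.4.

Emit:
{"op": "carry_out", "data": {"xyz": [[0,0,0.0008],[0,0,0.0007],[0,0,0],[0,0,0]], "rotation": [[0,0,0],[0,0,0],[0,0,0],[0,0,0]], "claw": [0,0,0,0]}}

```text
clock: 8.8
tcp_pos: [558.2, -47.9, 91.6]
tool_rot: [0.99, 0.139, 0.0, -0.0]
force: [-0.3, 0.4, -0.2]
gripper_width: -0.001
```

```bash
python3 chk.py 4|head -1
```

```text
9.0 tcp [558.22 -47.82  91.65] F [[-0.21, 0.35, 0.38], [0.49, 0.55, 0.8], [-0.63, -0.24, 0.14], [-0.06, -0.39, 0.29]] mean [-0.1   0.07  0.4 ]
```

Emit:
{"op": "carry_out", "data": {"xyz": [[0,0,0.0003],[0,0,0]], "rotation": [[0,0,0],[0,0,0]], "claw": [0,0]}}

```text
clock: 9.25
tcp_pos: [558.2, -47.8, 91.3]
tool_rot: [0.99, 0.139, -0.0, -0.0]
force: [-0.0, -0.0, 0.2]
gripper_width: 0.004
```

```bash
python3 chk.py 4|head -1
```

```text
9.45 tcp [558.21 -47.82  91.34] F [[1.46, 0.08, 0.65], [0.85, -0.03, 0.5], [-0.64, -0.28, 0.45], [0.02, -0.02, -0.26]] mean [ 0.42 -0.06  0.33]
```

Emit:
{"op": "carry_out", "data": {"xyz": [[0,0,0.0003],[0,0,0]], "rotation": [[0,0,0],[0,0,0]], "claw": [0,0]}}

```text
clock: 9.7
tcp_pos: [558.2, -47.8, 91.2]
tool_rot: [0.99, 0.139, 0.0, -0.0]
force: [-1.1, 0.7, 0.3]
gripper_width: 0.001
```

```bash
python3 chk.py 6|head -1
```

```text
10.0 tcp [558.25 -47.83  91.18] F [[-0.39, 0.01, 1.36], [-0.4, 0.95, 1.77], [-0.31, -0.04, 1.93], [-0.35, 1.03, 2.11], [-0.22, -0.4, 2.63], [-0.01, -0.43, 1.91]] mean [-0.28  0.19  1.95]
```

Key 2 touched at 91.2 with about 2 N, so it is up. On to key 3, the same way.

Emit:
{"op": "carry_out", "data": {"xyz": [[0,0,-0.005],[0,0,-0.0091],[0,0.014,0],[0,0.02,0],[0,0.01,0],[0,0,0],[0,0,0.007],[0,0,0.005],[0,0,0.0009],[0,0,0]], "rotation": [[0,0,0],[0,0,0],[0,0,0],[0,0,0],[0,0,0],[0,0,0],[0,0,0],[0,0,0],[0,0,0],[0,0,0]], "claw": [0,0,0,0,0,0,0,0,0,0]}}

```text
clock: 11.25
tcp_pos: [570.3, -89.8, 92.1]
tool_rot: [0.99, 0.14, -0.0, -0.0]
force: [0.4, 0.7, 0.8]
gripper_width: -0.002
```

```bash
python3 chk.py 5
```

```text
11.5 tcp [570.48 -90.01  92.38] F [[-0.15, 0.05, -0.12], [0.24, 0.07, 0.28], [1.39, -0.42, -0.18], [0.48, -0.39, -0.23], [0.57, -0.21, 1.21]] mean [ 0.51 -0.18  0.19]
key 1 [  0.4 -88.1]
key 2 [  0.3 -44.1]
key 3 [ 0.3 -0.1]
key 4 [ 0.3 43.9]
tilt [ 5.e-04 -0.e+00 -1.e+00] yaw 16.03
```

Emit:
{"op": "carry_out", "data": {"xyz": [[0,0,0.0006],[0,0,0.0003],[0,0,0.0002],[0,0,0]], "rotation": [[0,0,0],[0,0,0],[0,0,0],[0,0,0]], "claw": [0,0,0,0]}}

```text
clock: 12.0
tcp_pos: [570.3, -90.1, 91.2]
tool_rot: [0.99, 0.139, -0.0, -0.0]
force: [-0.9, 0.3, 0.4]
gripper_width: -0.001
```

```bash
python3 chk.py 5|head -1
```

```text
12.25 tcp [570.34 -90.13  91.2 ] F [[0.1, 0.38, 0.97], [-0.15, 0.13, 1.02], [0.23, 0.07, 1.19], [-0.51, -0.65, 1.41], [0.15, -0.31, 0.88]] mean [-0.03 -0.08  1.09]
```

Emit:
{"op": "carry_out", "data": {"xyz": [[0,0,0.0001],[0,0,0]], "rotation": [[0,0,0],[0,0,0]], "claw": [0,0]}}

```text
clock: 12.5
tcp_pos: [570.4, -90.1, 91.2]
tool_rot: [0.99, 0.139, 0.0, 0.0]
force: [-0.8, 0.5, 2.3]
gripper_width: 0.0
```

```bash
python3 chk.py 5|head -1
```

```text
12.75 tcp [570.33 -90.13  91.11] F [[-1.58, 0.51, 2.95], [-0.47, -0.34, 2.88], [-0.41, -0.54, 2.25], [0.62, -0.14, 2.61], [-0.7, 0.52, 2.07]] mean [-0.51  0.    2.55]
```

Emit:
{"op": "carry_out", "data": {"xyz": [[0,0,-0.005],[0,0,-0.0091],[0,0.014,0],[0,0.02,0],[0,0.01,0],[0,0,0],[0,0,0.007],[0,0,0.005],[0,0,0.0009],[0,0,0]], "rotation": [[0,0,0],[0,0,0],[0,0,0],[0,0,0],[0,0,0],[0,0,0],[0,0,0],[0,0,0],[0,0,0],[0,0,0]], "claw": [0,0,0,0,0,0,0,0,0,0]}}

```text
clock: 14.0
tcp_pos: [582.5, -132.0, 92.1]
tool_rot: [0.99, 0.14, -0.0, -0.0]
force: [-1.1, -0.4, -0.2]
gripper_width: -0.0
```

```bash
python3 chk.py 4
```

```text
14.2 tcp [ 582.64 -132.28   92.38] F [[0.57, -0.27, 0.03], [0.65, 0.49, 0.4], [0.29, -0.32, 0.03], [-0.31, 0.53, 0.51]] mean [0.3  0.11 0.24]
key 1 [   0.3 -132. ]
key 2 [  0.3 -88.1]
key 3 [  0.3 -44.1]
key 4 [ 0.3 -0.1]
tilt [ 5.e-04 -0.e+00 -1.e+00] yaw 16.03
```

Key 3 is up: 2.5 N, with at most about 0.1 mm of give. Now key 4.

Emit:
{"op": "carry_out", "data": {"xyz": [[0,0,0.0006],[0,0,0.0003],[0,0,0.0002],[0,0,0]], "rotation": [[0,0,0],[0,0,0],[0,0,0],[0,0,0]], "claw": [0,0,0,0]}}

```text
clock: 14.7
tcp_pos: [582.5, -132.4, 91.2]
tool_rot: [0.99, 0.139, 0.0, -0.0]
force: [-0.3, 0.5, 0.7]
gripper_width: 0.001
```

```bash
python3 chk.py 6|head -1
```

```text
15.0 tcp [ 582.49 -132.43   91.21] F [[-0.98, -0.13, 0.8], [-0.8, 0.32, 0.89], [0.18, 0.15, 0.96], [-1.26, 0.64, 0.75], [-0.71, 0.42, 0.34], [-1.37, -0.14, 2.34]] mean [-0.82  0.21  1.01]
```

Emit:
{"op": "carry_out", "data": {"xyz": [[0,0,0.0001],[0,0,0]], "rotation": [[0,0,0],[0,0,0]], "claw": [0,0]}}

```text
clock: 15.25
tcp_pos: [582.5, -132.4, 91.2]
tool_rot: [0.99, 0.139, 0.0, -0.0]
force: [-0.8, 0.8, 1.3]
gripper_width: 0.002
```

```bash
python3 chk.py 5|head -1
```

```text
15.5 tcp [ 582.5  -132.42   91.12] F [[-0.81, 0.46, 2.37], [0.16, -0.5, 2.75], [-0.6, 0.54, 1.85], [-1.12, 0.14, 1.69], [-0.92, -0.71, 2.18]] mean [-0.66 -0.01  2.17]
```

Key 4 is up too, with 2.2 N at 91.1. Key 1 is the latched one, so I'm lifting and going back to it.

Emit:
{"op": "carry_out", "data": {"xyz": [[0,0,-0.005],[0,0,-0.013],[0,-0.03,0],[0,-0.04,0],[0,-0.04,0],[0,-0.022,0],[0,0,0],[0,0,0.01],[0,0,0.01],[0,0,0]], "rotation": [[0,0,0],[0,0,0],[0,0,0],[0,0,0],[0,0,0],[0,0,0],[0,0,0],[0,0,0],[0,0,0],[0,0,0]], "claw": [0,0,0,0,0,0,0,0,0,0]}}

```text
clock: 16.75
tcp_pos: [545.3, -6.8, 87.7]
tool_rot: [0.99, 0.138, -0.001, 0.0]
force: [0.2, -0.7, -0.4]
gripper_width: -0.002
```

```bash
python3 chk.py 3
```

```text
16.9 tcp [545.97  -6.25  88.56] F [[-0.07, -0.79, 0.1], [0.32, 0.08, -0.28], [0.48, 0.4, 0.58]] mean [ 0.24 -0.1   0.13]
key 1 [ 0.8 -0.8]
key 2 [ 0.8 43.2]
key 3 [ 0.8 87.2]
key 4 [  0.8 131.2]
tilt [-1.e-04 -0.e+00 -1.e+00] yaw 15.98
```

Emit:
{"op": "carry_out", "data": {"xyz": [[0,-0.0005,0.002],[0,0,0.002],[0,0,0.0015],[0,0,0.0015],[0,0,0.0015],[0,0,0.001],[0,0,0],[0,0,0]], "rotation": [[0,0,0],[0,0,0],[0,0,0],[0,0,0],[0,0,0],[0,0,0],[0,0,0],[0,0,0]], "claw": [0,0,0,0,0,0,0,0]}}

```text
clock: 17.9
tcp_pos: [546.1, -5.0, 80.4]
tool_rot: [0.99, 0.139, 0.0, 0.0]
force: [-2.0, 0.6, 5.9]
gripper_width: -0.003
```

```bash
python3 chk.py 3|head -1
```

```text
18.05 tcp [546.07  -4.95  80.39] F [[-1.61, -0.82, 7.56], [-1.62, 0.16, 6.89], [-1.72, 0.0, 6.76]] mean [-1.65 -0.22  7.07]
```

Emit:
{"op": "carry_out", "data": {"xyz": [[0,0,0.0005],[0,0,0.0005],[0,0,0],[0,0,0]], "rotation": [[0,0,0],[0,0,0],[0,0,0],[0,0,0]], "claw": [0,0,0,0]}}

```text
clock: 18.55
tcp_pos: [546.1, -5.0, 80.3]
tool_rot: [0.99, 0.139, 0.0, 0.0]
force: [-3.1, -0.3, 13.3]
gripper_width: 0.002
```

```bash
python3 chk.py 3|head -1
```

```text
18.7 tcp [546.08  -4.94  80.25] F [[-3.27, -0.13, 12.14], [-3.63, -0.56, 12.26], [-2.97, 0.55, 12.35]] mean [-3.29 -0.05 12.25]
```

It's firmly at the stop: 12 N for 0.1 mm. Letting go straight up, then backing away to look.

Emit:
{"op": "carry_out", "data": {"xyz": [[0,0,-0.006],[0,0,-0.014],[0,0,-0.03],[0,0,-0.05],[0,0,-0.05],[-0.03,0.03,-0.02],[-0.03,0.04,0],[0,0,0],[0,0,0]], "rotation": [[0,0,0],[0,0,0],[0,0,0],[0,0,0],[0,0,0],[0,0,0],[0,0,0],[0,0,0],[0,0,0]], "claw": [0,0,0,0,0,0,0,0,0]}}

```text
clock: 19.82
tcp_pos: [507.5, -88.5, 248.7]
tool_rot: [0.99, 0.139, 0.0, -0.0]
force: [-0.1, 0.4, 0.1]
gripper_width: -0.0
```

```bash
python3 - <<'E'
from h import *
s,t,M=st(); print(s["clock"],t.round(1),s["force"].round(2))
mid=np.array([564.7,-68.7]);r=np.array([.2756,-.961])
for n in("wrist","scene","side"):
    p,d,P,K,T=cloud(n); cv2.imwrite(f"pics/{n}9.png",p)
    for i in range(4):
        k=mid+r*(-66+44*i); q=(np.hypot(P[...,0]-k[0],P[...,1]-k[1])<9)&(P[...,2]<85)
        print(n,i+1,q.sum(),np.median(P[q][:,2]).round(1) if q.any() else None)
p=cv2.imread("pics/scene9.png"); cv2.imwrite("pics/scene9z.png",cv2.resize(p[140:270,150:320],None,fx=4,fy=4,interpolation=cv2.INTER_CUBIC))
E
```

```text
19.825 [507.5 -88.5 248.7] [-0.06  0.36  0.15]
wrist 1 276 73.1
wrist 2 269 73.2
wrist 3 267 73.1
wrist 4 269 73.0
scene 1 24 70.4
scene 2 23 71.3
scene 3 19 71.8
scene 4 21 70.6
side 1 18 72.4
side 2 16 72.1
side 3 15 72.5
side 4 15 73.3
```

View pics/wrist9.png

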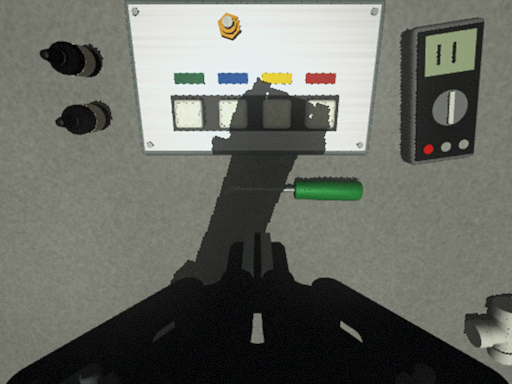

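View pics/scene9z.png

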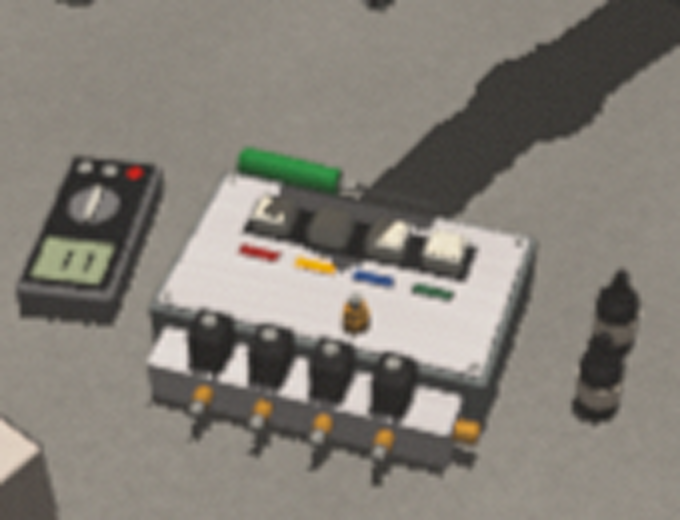

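In both pictures all four keys stand at the same height, at wrist pixels (189,112) to (320,112). The union, bottles, meter and screwdriver are in place, and the robot is clear. Handing in.

```bash
python3 -c "
from workcell import job
print(job.finish_job())"
```

```text
the job is handed in; nothing more can be done
None
```

The latched key was key 1 (green strip). I pressed it to its stop and it sprang up, so all four keys now stand up. The job was handed in at about 20 s of the 51 s allowed.

- **Taps:** I tapped the keys left to right with the shut fingertips, at about 2 to 2.5 N each. Key 1 met the fingers about 6 mm low and felt solid. Keys 2, 3 and 4 met them at the up height. Key 3 read about 2.5 N, just over the 2.2 N at which an up key starts to yield, but it gave no more than about 0.1 mm.
- **Press:** Key 1 was pressed until it was solid, at 12 N and 10.9 mm below the up height, then released straight up.
- **Last checks:** The wrist camera's depth puts all four key tops at 73.0 to 73.2 mm; key 1 read 67 mm before. The side camera (72.1 to 73.3 mm) and the scene camera (70.4 to 71.8 mm) differ slightly from it, within calibration, and both show the keys level.
- **Loose things:** The union, both bottles, the meter and the screwdriver looked unmoved in the last pictures. The tee and the supply box were far from the arm's path, but I did not check their positions. The robot ended well clear, touching nothing.

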